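Present a drilled plate to the inspection camera

ROBOT

A 6-joint arm with a two-finger parallel gripper is mounted at the origin on the work surface; the furniture and walls round the work are solid. World frame = base frame: x ahead of the robot, y to its left, z up, the work surface at z = 0. Lengths are in mm, angles in degrees, forces in N, time in s.
With the tool pointing down it reaches from about 325 to 850 mm from the base axis. Payload 4.4 kg.
Tool frame: the origin (TCP) lies midway between the tips of the shut fingers; the grasp point (between the pads) lies 19 mm behind it; z points along the fingers, y is the line along which they close (so a half turn about z gives the same grasp; the last joint's range is limited). The gripper opens to 94 mm and grips with 3 to 60 N. Pads are 16 mm wide; open, the fingers measure 119 mm over their backs; the gripper's body (75 mm by 177 mm) begins 78 mm behind the grasp point.
Start: joints at [-83.222, 11.837, 88.321, -0, 79.842, -8.623], TCP at [152.693, -554.357, 205.447] pointing down, gripper open.
Joint ranges: [-156.59, 156.59], [-49.26, 127.26], [12.9, 141.05], [-63.56, 243.56], [4.71, 150.69], [-161.64, 161.64]. Speed limits (degrees/s): [159.86, 159.86, 180, 180, 180, 180].

INTERFACE

Orientations are given as [roll, pitch, yaw] about the fixed x, y, z axes, in that order (R = Rz(yaw) Ry(pitch) Rx(roll)).
In Python, from rig import observe, grab_frame, env gives the robot as it stands. The module is installed in compiled form; this text tells all that it offers.
- The arm moves only by the tool move_arm, never from a script. Its argument "moves" is one flat list of numbers, 7 for each row, row after row: the shift along the tool's x, y, z in mm, then the turn, a rotation vector about the tool's x, y, z in degrees, then the finger opening in mm, from 0 to 94. In form: [dx, dy, dz, rx, ry, rz, claw, dx, dy, dz, rx, ry, rz, claw, ...]. A call has 1 to 10 rows; each row is the pose to reach, as a shift and turn from the pose commanded when the call began, along the tool's axes at that moment; what a row does not reach only later rows make up. A row lasts 1/12 s, in which the tool goes at most 41.7 mm and 7.16 degrees, less where a joint would pass 70% of its speed; a pose out of reach is approached as far as the arm can. A call with a gripper value outside its range is refused whole. The fingers move at their own pace and stop on an object; the grip force is fixed at half the most. Time passes only in rows, so rows that repeat a pose let the fingers close. It gives the time, the measured TCP pose, the force, the opening and the grip force at its end, in the units of the state.
- observe(): the state, without advancing time (a new reading comes with each control period).
- grab_frame(name): name is "scene" or "top"; returns a dict with "image" (384x512x3 uint8, blue, green, red), "range_z" (384x512 float32, mm along the optical axis (not along the pixel's ray), 0 where there is no reading), "vertical_fov" (degrees; the focal length in pixels is half the picture's height over the tangent of half this angle, whatever the lens; pixels are square), "cx", "cy" (the principal point, pixels), "cam_to_world" (4x4, takes a point from camera to world coordinates). Camera axes: x right, y up, looking along -z (the intrinsics and any distortion apply to the point x, -y, -z); pixel columns grow to the right and rows downward; lengths in mm; the calibration is good to about 2 mm. A picture is of the moment at which its call begins.
- env.sign_off(): hands the job in; it is judged then, once.
The state is a dict: "time": time; "q": joint angles; "dq": joint speeds; "tau": joint torques, N m; "position": TCP position; "tool_rot": TCP orientation; "wrist_force": force on the tool from outside, world axes, zero at the start; "ft_torque": the same for the moment, N m; "opening": opening from 0.0 (shut) to 1.0 (fully open); "grip_force": force on a finger pad.
Only numpy, scipy, OpenCV 4.12 (cv2) and the standard library are available. Lean on these libraries where they do the work, as an engineer would, in place of code of your own. Each camera call takes 0.05 s, during which the arm holds its last target. There are 200 camera calls.

TASK

Set the working distance of the inspection camera by pulling the yellow slide on its rail out to the red line and letting go of it there. Then take the drilled steel plate out of the parts rack by its top end and show it to the lens: held in the air, upright and face-on, its middle straight above the red line at the height of the lens, with the fingers clear of the middle hole. Finish still holding it there, with the slide still on the line; leave the other two parts standing in the rack, and do not knock over the oil can.

Things in the scene. Friction and masses are not known exactly. Their poses are not given: they have to be found in the camera images.
- inspection_camera: Grey inspection camera on a steel post with a dark foot 80 x 76 mm, 195 mm tall, fixed to the bench. Origin on the bench under the foot; it looks level along its own -x axis (its z is up). From the foot an aluminium rail, 40 mm wide and 14 mm high, runs along -x under the line of sight, to x = -245 mm in this frame.
- lens (a point): Middle of the front of the black lens (36 mm across), 170 mm above the bench; axes as the camera's body, so the line of sight is its -x. The lens and camera are at most 46 mm wide and 25 mm higher than this point.
- red_line (a point): Middle of the red line (3 mm wide) painted across the rail's top, 14 mm above the bench and 170 mm in front of the lens (along the line of sight); axes as the camera's body. The plate's middle is wanted straight above it at lens height.
- slide (a joint): How far the slide has been pulled along the rail, away from the camera (m): 0 to 0.085; the white pointer lies on the red line at 0.060. A brake (about 3 N) holds it where it is left, against a light return spring (under 1.1 N): it takes some 4 N to pull it out.
- pointer (a point): Middle of the slide's white pointer, at the foot of the slide, on the rail's top. The slide is a black carriage 30 x 22 x 8 mm with a yellow upright grip on it, 14 mm along the rail x 22 mm across it, centred on the pointer, from 8 mm to 48 mm above the pointer. Axes as the camera's body.
- parts_rack: Fixed rack with a grey foot 84 x 168 mm and three slots with wooden walls, side by side along its y axis at y = -60, 0 and +60 mm; each slot is 64 mm long (along x) and 13 mm wide (along y). Origin on the bench under its middle. Slot floors 8 mm above the bench, tops of the walls 34 mm. Which part stands in which slot varies.
- plate_middle (a point): Centre of the drilled steel plate, 60 x 100 x 10 mm, about 0.42 kg, grey, with a large through hole in its middle and smaller ones. It stands on end in one of the rack's slots, 100 mm tall (from 8 to 108 mm above the bench), the tallest of the three. Axes: x along its 60 mm side, y along its 100 mm length (up when in the rack), z through its 10 mm thickness. Either face may be shown.
- drilled_plate: The same plate; origin at the middle of one face, same axes.
- slot_gauge: Steel slot gauge, 30 x 80 x 8 mm, standing on end in another slot of the rack (top 88 mm above the bench). To be left there. Origin in the middle of one face; its y axis is up.
- brass_blank: Brass key blank, 24 x 69 x 8 mm, standing on end in another slot of the rack (top 77 mm above the bench). To be left there. Origin in the middle of one face; its y axis is up.
- oiler: Loose metal oil can, body 66 mm across, with a spout, 159 mm tall, standing at the left of the bench. Origin under its body.
There are look-alikes about, which are no part of the job. Of the things that look like the oiler, take the one that is farthest to the robot's right at the start. Leave any brown look-alike of the drilled_plate alone.

How it is judged (in metres and radians):
On the way, in this order (a step that is already met when the one before it is completed fails the run):
1. the slide is pulled out to the red line and let go (value of joint slide between 0.055 and 0.065 m and contact force between the fingers and inspection_camera below 0.2 N), for 0.2 s.
2. the plate is lifted clear of the rack (height (world z) of plate_middle above 0.1 m and contact force between the fingers and drilled_plate above 1 N and contact force between drilled_plate and parts_rack below 0.1 N), for 0.1 s.
At the end, for the whole second after the job is handed in: Fingers hold the plate still in the air: centre 170 mm (±18) before the lens, within 15 mm of the line of sight; face square and length upright to 0.17 rad; grasp over 20 mm from its centre; camera untouched; slide 0.055-0.065; other parts in their slots (30 mm, 0.4 rad); oil can standing (x of plate_middle in the frame of lens between -0.188 and -0.152 m and y of plate_middle in the frame of lens between -0.015 and 0.015 m and z of plate_middle in the frame of lens between -0.015 and 0.015 m and angle between the z axis of plate_middle and the x axis of lens, either way round below 0.17 rad and angle between the y axis of plate_middle and the z axis of lens, either way round below 0.17 rad and contact force between the fingers and drilled_plate above 1 N and distance between the grasp point and plate_middle above 0.02 m and linear speed of drilled_plate below 0.02 m/s and contact force between drilled_plate and inspection_camera below 0.1 N and value of joint slide between 0.055 and 0.065 m and angle between each of slot_gauge, brass_blank's own y axis and vertical below 0.4 rad and distance of each of slot_gauge, brass_blank from where it was at the start of the episode below 0.03 m and angle between oiler's own z axis and vertical below 0.5 rad); the arm keeps its last pose, push and grip.
It fails at once if another part is taken out of the rack (distance of any of slot_gauge, brass_blank from where it was at the start of the episode above 0.03 m).
It fails at once if the oil can is knocked over (angle between oiler's own z axis and vertical above 0.5 rad).
It also fails if it takes over 61 s, if anything falls off the work surface, if the arm or the gripper's body presses on something with over 40 N, if the wrist force passes 120 N, or if a joint passes its speed limit or range.

## Working session

There is one attempt and no reset: what is moved stays moved. The work goes in short steps, Python scripts to look and compute and a tool call to move; the robot and the scene stay as the last step left them, time stands still between calls to the robot, and variables do not carry over. Pictures are saved under pics/ and viewed, at most 10 in all, crops included, and the job is handed in when it is done.

Besides the shell and the picture viewer there is one more tool, called by a JSON object that holds its "fn" and its "kwargs", one argument or row to a line. move_arm: Moves the arm, as the interface text tells. Its arguments: {"type":"object","properties":{"moves":{"type":"array"}},"required":["moves"]}

```bash
mkdir -p pics; cat > h.py <<'E'
import numpy as np, cv2
from rig import observe, grab_frame, env
from scipy.spatial.transform import Rotation as R
def pts(f):
    h,w=f["range_z"].shape; F=h/2/np.tan(np.radians(f["vertical_fov"])/2)
    u,v=np.meshgrid(np.arange(w),np.arange(h)); z=f["range_z"]
    P=np.stack([(u-f["cx"])/F*z,-(v-f["cy"])/F*z,-z,np.ones_like(z)],-1)
    return (P@np.array(f["cam_to_world"]).T)[...,:3]
E
python3 - <<'E'
from h import *
for n in("scene","top"):
    f=grab_frame(n); cv2.imwrite(f"pics/{n}0.png",f["image"]); np.savez(f"{n}0.npz",**f)
    print(n,{k:f[k] for k in f if k not in("image","range_z")})
print(observe())
E
```

```text
scene {'vertical_fov': 44.35594126706075, 'cx': 257.51900370714384, 'cy': 183.92902647982433, 'cam_to_world': array([[-8.37326315e-01,  3.77565348e-01, -3.95384686e-01,
        -1.86814513e+02],
       [-5.46614106e-01, -5.91254446e-01,  5.92984990e-01,
         1.14507299e+03],
       [-9.88236982e-03,  7.12644784e-01,  7.01455452e-01,
         1.26987616e+03],
       [ 0.00000000e+00,  0.00000000e+00,  0.00000000e+00,
         1.00000000e+00]])}
top {'vertical_fov': 49.91673507896721, 'cx': 255.54736906661407, 'cy': 185.7226294441914, 'cam_to_world': array([[ 2.93941908e-02,  9.98664656e-01, -4.24839544e-02,
         3.61769307e+02],
       [-9.99539219e-01,  2.90448296e-02, -8.81748828e-03,
         1.57132629e+02],
       [-7.57177468e-03,  4.27235615e-02,  9.99058239e-01,
         1.80616620e+03],
       [ 0.00000000e+00,  0.00000000e+00,  0.00000000e+00,
         1.00000000e+00]])}
{'time': 0.1, 'q': array([-8.32218295e+01,  1.18786837e+01,  8.83958410e+01, -1.58180107e-04,
        7.98408934e+01, -8.62236484e+00]), 'dq': array([ 0.0802736 , -0.19930375, -0.15581013,  0.12433737,  0.00910067,
       -0.00239303]), 'tau': array([-3.90338000e-04, -3.71863317e+01, -2.82292968e+01,  7.01273954e-02,
        3.11459647e-02, -5.43655949e-05]), 'position': array([ 152.60838006, -553.63104645,  204.42008197]), 'tool_rot': array([-1.79885863e+02, -1.71497179e-02,  1.54005463e+01]), 'wrist_force': array([ 0.63716007,  0.51306867, -0.29793693]), 'ft_torque': array([-0.00018446, -0.00929164, -0.02240785]), 'grip_force': 0.0, 'opening': 0.9954385336462906}
```

View pics/scene0.png

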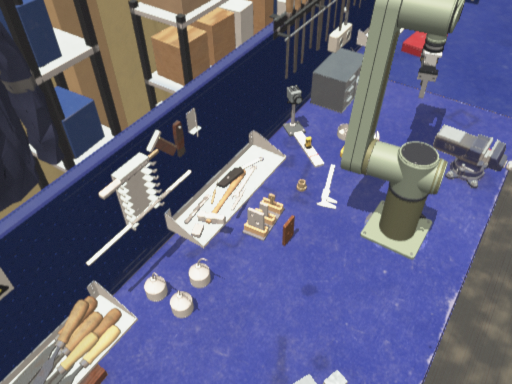

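View pics/top0.png

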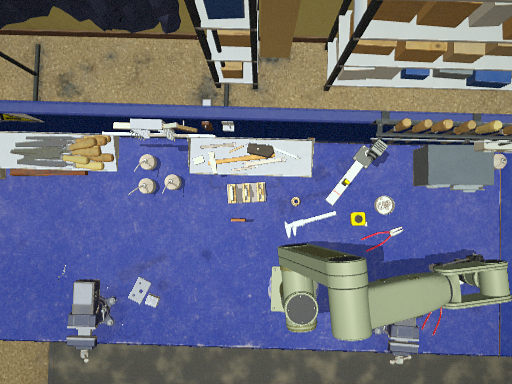

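Scene picture: inspection camera at (293,100) with the rail down to (320,162) and the yellow slide at (308,142); rack at (263,215); brown look-alike plate at (288,230); three oil-can-like pots at (155,287), (181,304) and (199,272). In the top picture the rack is at (247,192), the brown plate at (240,220), and the camera at (375,150) with its rail end at (330,200). I'll measure these next and check the choice in close crops.

```bash
python3 - <<'E'
from h import *
a={n:dict(np.load(f"{n}0.npz")) for n in("scene","top")}
s=a["scene"]["image"]; t=a["top"]["image"]
A=cv2.resize(s[180:255,225:315],None,fx=5,fy=5,interpolation=2)[:375]
B=cv2.resize(s[80:170,270:335],None,fx=4,fy=4,interpolation=2)
C=cv2.resize(t[170:230,215:280],None,fx=6,fy=6,interpolation=2)[:, :390]
D=cv2.resize(t[135:210,320:395],None,fx=5,fy=5,interpolation=2)
can=np.zeros((600,800,3),np.uint8)
A=A[:300]; 
can[:300,:450]=A[:300]; can[:300,450:450+260]=B[:300]
can[300:600,:390]=C[:300]; can[300:600,400:775]=D[:300]
cv2.imwrite("pics/crops.png",can)
P=pts(a["top"]); Q=pts(a["scene"])
def box(n,P,img,r,zmin,zmax):
    v0,v1,u0,u1=r; p=P[v0:v1,u0:u1].reshape(-1,3); p=p[(p[:,2]>zmin)&(p[:,2]<zmax)]
    x=cv2.minAreaRect(p[:,:2].astype(np.float32)); print(n,len(p),x)
# rack
box("rack walls",P,t,(175,212,220,275),20,45); box("rack foot+",P,t,(175,212,220,275),3,60)
for n,PP,r in(("top",P,(175,212,220,275)),("scene",Q,(190,242,240,290))):
    p=PP[r[0]:r[1],r[2]:r[3]].reshape(-1,3); p=p[p[:,2]>50]
    lab=np.round(p/1).astype(int); print(n,len(p)); print(lab[np.argsort(lab[:,1])][::max(1,len(p)//25)].tolist())
box("brown",P,t,(212,228,228,256),20,130)
# rail
p=P[140:210,320:395]; m=(p[...,2]>9)&(p[...,2]<25); q=p[m]; print("rail",len(q),cv2.minAreaRect(q[:,:2].astype(np.float32)))
m=(p[...,2]>140)&(p[...,2]<230); q=p[m]; print("cam",len(q),cv2.minAreaRect(q[:,:2].astype(np.float32)), q[:,2].max())
for n,PP,im,r in(("top",P,t,(140,210,320,395)),("scene",Q,s,(80,170,270,330))):
    hsv=cv2.cvtColor(im,cv2.COLOR_BGR2HSV)[r[0]:r[1],r[2]:r[3]]; pp=PP[r[0]:r[1],r[2]:r[3]]
    ye=(hsv[...,0]>18)&(hsv[...,0]<35)&(hsv[...,1]>120)&(hsv[...,2]>90)
    re=((hsv[...,0]<8)|(hsv[...,0]>172))&(hsv[...,1]>70)&(hsv[...,2]>80)
    for k,m in(("yel",ye),("red",re)): print(n,k,m.sum(),np.argwhere(m).mean(0)[::-1]+[r[2],r[0]],np.round(pp[m][:12]).tolist())
# oilers
p=P[150:200,130:190]; print("pots max z",p[...,2].max())
E
```

```text
rack walls 234 ((409.02490234375, 213.92684936523438), (79.4170150756836, 148.8649139404297), 5.759854793548584)
rack foot+ 843 ((405.5757141113281, 209.55453491210938), (157.44729614257812, 236.16400146484375), 1.6117596626281738)
top 93
[[483, 96, 70], [483, 108, 61], [483, 121, 57], [483, 134, 58], [410, 153, 71], [418, 153, 82], [362, 157, 1806], [362, 157, 1806], [418, 157, 78], [362, 157, 1806], [362, 157, 1806], [422, 158, 83], [408, 211, 82], [420, 212, 75], [399, 215, 82], [420, 216, 81], [377, 265, 83], [385, 266, 75], [407, 268, 53], [409, 268, 110], [397, 268, 104], [385, 268, 111], [422, 269, 100], [409, 272, 116], [393, 272, 106], [422, 273, 103], [414, 273, 102], [426, 274, 101], [389, 276, 113], [417, 277, 112], [409, 277, 102]]
scene 583
[[409, 148, 72], [411, 157, 74], [485, 161, 67], [485, 173, 62], [483, 184, 62], [486, 191, 67], [484, 202, 67], [507, 212, 58], [407, 216, 78], [411, 217, 56], [420, 221, 65], [484, 238, 73], [486, 248, 65], [290, 259, 74], [421, 268, 107], [295, 270, 97], [407, 272, 110], [375, 273, 99], [297, 274, 94], [417, 276, 76], [421, 276, 5
[... 677 characters left out ...]
.0, 56.0], [467.0, -214.0, 60.0], [467.0, -217.0, 65.0], [464.0, -203.0, 30.0]]
top red 6 [337.16666667 192.66666667] [[429.0, -168.0, 13.0], [425.0, -171.0, 21.0], [417.0, -182.0, 11.0], [417.0, -184.0, 22.0], [413.0, -190.0, 14.0], [409.0, -197.0, -0.0]]
scene yel 36 [308.11111111 142.11111111] [[463.0, -210.0, 63.0], [458.0, -209.0, 65.0], [473.0, -204.0, 57.0], [468.0, -202.0, 60.0], [464.0, -204.0, 60.0], [462.0, -209.0, 58.0], [459.0, -212.0, 57.0], [469.0, -204.0, 53.0], [464.0, -204.0, 56.0], [463.0, -211.0, 52.0], [461.0, -216.0, 49.0], [469.0, -206.0, 47.0]]
scene red 0 [nan nan] []
pots max z 1806.166203707956<stdin>:30: RuntimeWarning: Mean of empty slice.
  ret = um.true_divide(
```

View pics/crops.png

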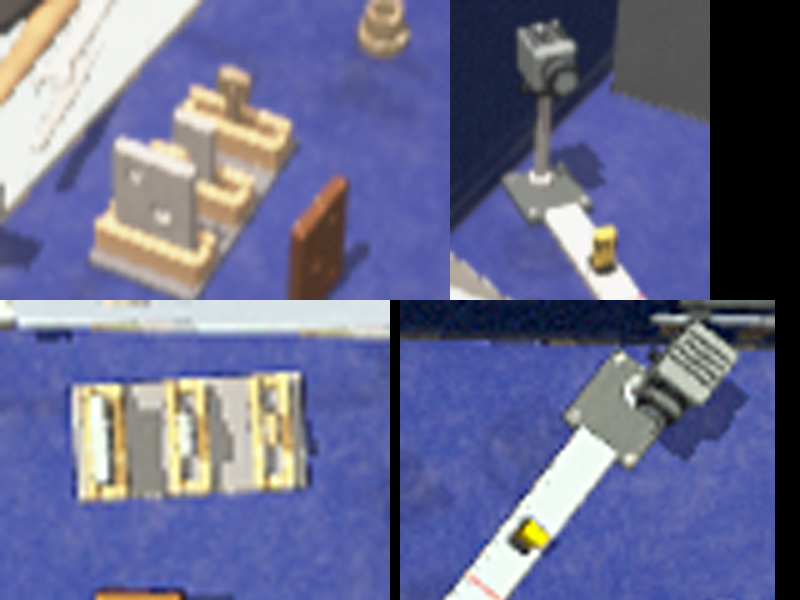

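The crops show the grey drilled plate in the rack's left slot, which is y≈+273 and the tallest. The slot gauge is in the middle, the brass blank on the right, and the brown plate is outside the rack. Next I'll refine the axes by ray casting.

```bash
cat >> h.py <<'E'
def cast(f,uv,z):
    uv=np.atleast_2d(uv).astype(float); F=384/2/np.tan(np.radians(float(f["vertical_fov"]))/2); T=np.array(f["cam_to_world"])
    d=np.c_[(uv[:,0]-f["cx"])/F,-(uv[:,1]-f["cy"])/F,-np.ones(len(uv))]@T[:3,:3].T
    return T[:3,3]+d*((z-T[2,3])/d[:,2])[:,None]
def mask(f,r,fn):
    h=cv2.cvtColor(f["image"],cv2.COLOR_BGR2HSV).astype(int); m=np.zeros(h.shape[:2],bool); v0,v1,u0,u1=r
    m[v0:v1,u0:u1]=fn(h[...,0],h[...,1],h[...,2])[v0:v1,u0:u1]; return m
uvs=lambda m:np.argwhere(m)[:,::-1]
E
python3 - <<'E'
from h import *
a={n:dict(np.load(f"{n}0.npz")) for n in("scene","top")}; t,s=a["top"],a["scene"]
def axis(p):
    c=p[:,:2].mean(0); d=np.linalg.svd(p[:,:2]-c)[2][0]; return c,np.degrees(np.arctan2(d[1],d[0])),d
def R2(p): return [np.round(x,1) for x in cv2.minAreaRect(p[:,:2].astype(np.float32))]
W=lambda H,S,V:(S<40)&(V>190)
for n,f,r in(("top",t,(158,207,320,375)),("scene",s,(120,168,290,328))):
    m=mask(f,r,W); print(n,"rail",m.sum(),R2(cast(f,uvs(m),14)))
RED=lambda H,S,V:((H<10)|(H>168))&(S>35)&(V>120)
for n,f,r in(("top",t,(186,200,328,350)),("scene",s,(140,165,300,328))):
    m=mask(f,r,RED); print(n,"red",m.sum(),cast(f,uvs(m),14)[:,:2].mean(0) if m.any() else 0, R2(cast(f,uvs(m),14)) if m.sum()>2 else 0)
# plate top via white-ish bright grey pixels in top with height>80
P=pts(t); Q=pts(s)
for n,PP,f,r in(("top",P,t,(175,212,220,275)),("scene",Q,s,(190,242,240,275))):
    m=np.zeros(PP.shape[:2],bool); m[r[0]:r[1],r[2]:r[3]]=True
    k=m&(PP[...,2]>88)&(PP[...,2]<125); print(n,"plate",k.sum(),axis(PP[k]),R2(PP[k]), PP[k].mean(0))
m=mask(t,(178,208,222,270),lambda H,S,V:~((H>105)&(H<130)&(S>90))); print("rack",R2(cast(t,uvs(m),12)))
wood=mask(t,(178,208,222,270),lambda H,S,V:(H>10)&(H<30)&(S>50)&(V>130)); print("wood",R2(cast(t,uvs(wood),34)))
m=np.zeros(P.shape[:2],bool); m[135:180,350:395]=True; k=m&(P[...,2]>150)&(P[...,2]<230)
print("camhead",R2(P[k]),axis(P[k]))
E
```

```text
top rail 408 [array([ 462.6, -216.7]), array([ 58.9, 223.6]), np.float64(55.3)]
scene rail 324 [array([ 493. , -224.3]), array([ 62.6, 289.2]), np.float64(50.3)]
top red 11 [ 420.14667032 -178.7981969 ] [array([ 420.2, -178.5]), array([39.7,  4.4]), np.float64(54.6)]
scene red 3 [ 424.48131949 -171.47157728] [array([ 423. , -175.3]), array([38.3,  3.2]), np.float64(61.2)]
top plate 40 (array([405.38560155, 267.94530391]), np.float64(-59.62261719563922), array([ 0.50569325, -0.86271336])) [array([397.9, 249.7]), array([66.5, 51.8]), np.float64(77.2)] [405.38560155 267.94530391 105.27791253]
scene plate 119 (array([404.97021578, 269.98085033]), np.float64(85.9940658490733), array([0.06985979, 0.99755682])) [array([404.8, 247.4]), array([58.5, 68.9]), np.float64(1.8)] [404.97021578 269.98085033 100.52502912]
rack [array([406.9, 213.3]), array([ 87.1, 168.3]), np.float64(5.7)]
wood [array([407.1, 213.4]), array([ 81.5, 150.3]), np.float64(5.2)]
camhead [array([ 595.1, -278.8]), array([173.6,  89.9]), np.float64(89.9)] (array([ 602.15785658, -288.49245283]), np.float64(-121.83369028676934), array([-0.52745545, -0.84958269]))
```

```bash
cat >> h.py <<'E'
def plan(xyz,psi,o=None):
    "tool-frame shift and turn from the present pose to tool-down at xyz, yaw psi"
    o=o or observe(); A=R.from_euler("xyz",o["tool_rot"],degrees=True); B=R.from_euler("xyz",[180,0,psi],degrees=True)
    print("shift",np.round(A.inv().apply(np.array(xyz)-o["position"]),1),"turn",np.round((A.inv()*B).as_rotvec(degrees=True),1))
E
python3 - <<'E'
from h import *
a={n:dict(np.load(f"{n}0.npz")) for n in("scene","top")}; t,s=a["top"],a["scene"]
m=mask(t,(160,203,325,375),lambda H,S,V:(S<60)&(V>170))
p=cast(t,uvs(m),14)[:,:2]; d=np.array([np.cos(np.radians(-35)),np.sin(np.radians(-35))]); n=np.array([-d[1],d[0]]); o=np.array([420.2,-178.6])
al,ac=(p-o)@d,(p-o)@n
for lo in range(-70,130,20):
    k=(al>lo)&(al<=lo+20)&(abs(ac)<45); print(lo+10,k.sum(),ac[k].min().round(1) if k.any() else 0,ac[k].max().round(1) if k.any() else 0)
Y=lambda H,S,V:(H>18)&(H<35)&(S>120)&(V>90)
T=[]
for f,r in((t,(170,195,335,360)),(s,(130,155,298,318))):
    q=uvs(mask(f,r,Y)).mean(0); T.append(cast(f,q,[0.,]))
    for z in(42,55): 
        w=cast(f,q,z)[0,:2]; print("yel",q,z,w,(w-o)@d,(w-o)@n)
c=np.array([585,-297]); print("cam",(c-o)@d,(c-o)@n)
plan([467,-211.4,150],-35)
E
```

```text
-60 9 -2.9 18.6
-40 40 -17.7 21.2
-20 45 -20.5 21.0
0 35 -18.8 19.1
20 43 -19.9 19.8
40 36 -21.0 18.9
60 12 -18.4 18.7
80 41 -23.0 17.7
100 44 -22.3 17.5
120 44 -24.1 16.4
yel [345.86956522 181.47826087] 42 [ 466.16974644 -212.76545276] 57.25271041361938 -1.6195371273876205
yel [345.86956522 181.47826087] 55 [ 465.40042793 -210.0397033 ] 55.059095924690745 0.17200314053713517
yel [308.11111111 142.11111111] 42 [ 464.27979438 -207.56003394] 52.71884673895764 1.5604603676699234
yel [308.11111111 142.11111111] 55 [ 457.38640701 -193.23918472] 38.85801272700487 9.33752872464114
cam 202.90770696278972 -2.462205333164232
shift [ 394.  -246.3   55. ] turn [-0.1  0.  50.4]
```

```bash
python3 -c "
from h import *
plan([464.7,-210.9,170],-36)"
```

```text
shift [ 391.9 -247.5   35. ] turn [-0.1  0.  51.4]
```

{"fn": "move_arm", "kwargs": {
  "moves": [33,-21,0,0,0,5,94,66,-42,0,0,0,11,94,99,-63,0,0,0,17,94,132,-84,0,0,0,23,80,165,-105,0,0,0,29,70,198,-126,0,0,0,35,60,231,-147,0,0,0,41,50,264,-168,0,0,0,47,44,297,-189,0,0,0,51.4,44,330,-209,0,0,0,51.4,44]
}}

```text
time: 0.93
position: [416.0, -263.2, 205.1]
tool_rot: [-180.0, 0.0, -36.2]
wrist_force: [0.0, -0.4, -0.2]
opening: 0.54
grip_force: 0.0
```

```bash
python3 -c "
from h import *
o=observe();print(o['position'],o['tool_rot'],o['opening'])
plan([464.7,-210.9,110],-36)"
```

```text
[ 415.97240648 -263.20443991  205.11259983] [-1.79993993e+02  3.59775470e-02 -3.61561181e+01] 0.540111025936774
shift [  8.5 -71.   95.1] turn [-0.   0.  -0.2]
```

{"fn": "move_arm", "kwargs": {
  "moves": [4,-35,20,0,0,0,44,8.5,-71,40,0,0,0,44,8.5,-71,70,0,0,0,44,8.5,-71,95,0,0,0,44,8.5,-71,95,0,0,0,44,8.5,-71,95,0,0,0,44]
}}

```text
time: 1.43
position: [462.5, -211.6, 108.9]
tool_rot: [180.0, 0.3, -36.0]
wrist_force: [-0.5, -0.2, 0.3]
opening: 0.469
grip_force: 0.0
```

```bash
python3 -c "
from h import *
o=observe();print(o['position'],o['tool_rot'],o['opening'])
s=grab_frame('scene')['image'];t=grab_frame('top')['image']
A=cv2.resize(s[80:170,265:345],None,fx=5,fy=5,interpolation=2);B=cv2.resize(t[150:210,320:390],None,fx=5,fy=5,interpolation=2)
c=np.zeros((450,760,3),np.uint8);c[:,:400]=A;c[:300,405:755]=B
cv2.imwrite('pics/a.png',c)"
```

```text
[ 462.52654297 -211.61419191  108.87948254] [179.98898578   0.26994407 -35.97597793] 0.46852216225091947
```

View pics/a.png

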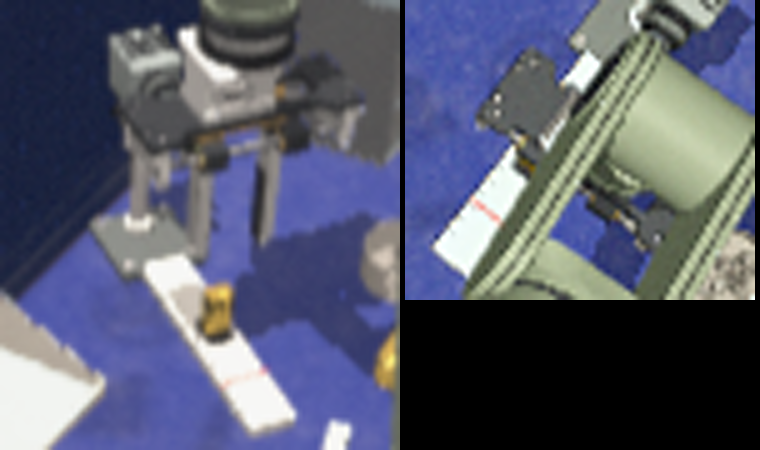

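The crop shows the fingers (200,250) and (262,240) straddling the line above the slide (215,310). The red line is at (245,378). I'll go down and close.

{"fn": "move_arm", "kwargs": {
  "moves": [1,0,35,0,0,0,44,1,0,65,0,0,0,44,1,0,80,0,0,0,44,1,0,80,0,0,0,44,1,0,80,0,0,0,10,1,0,80,0,0,0,10,1,0,80,0,0,0,10,1,0,80,0,0,0,10,1,0,80,0,0,0,10,1,0,80,0,0,0,10]
}}

```text
time: 2.37
position: [468.9, -212.1, 33.0]
tool_rot: [-179.6, -0.3, -36.1]
wrist_force: [7.7, 8.0, 1.7]
opening: 0.231
grip_force: 30.0
```

```bash
python3 - <<'E'
from h import *
o=observe();print(o['position'],o['tool_rot'],o['opening']*94,o['grip_force'],o['wrist_force'])
f=grab_frame('scene'); np.savez('s1.npz',**f)
m=mask(f,(140,165,300,328),lambda H,S,V:((H<10)|(H>168))&(S>35)&(V>120)); print(m.sum(),uvs(m).tolist(),cast(f,uvs(m),14)[:,:2].mean(0))
cv2.imwrite('pics/b.png',cv2.resize(f['image'][125:170,285:335],None,fx=10,fy=10,interpolation=2))
E
```

```text
[ 468.88789671 -212.06036204   33.0249422 ] [-179.62062125   -0.34334991  -36.11864458] 21.679712084806415 30.000851154327393 [7.67165701 7.97443012 1.66461537]
3 [[317, 154], [310, 156], [309, 157]] [ 424.48131949 -171.47157728]
```

View pics/b.png

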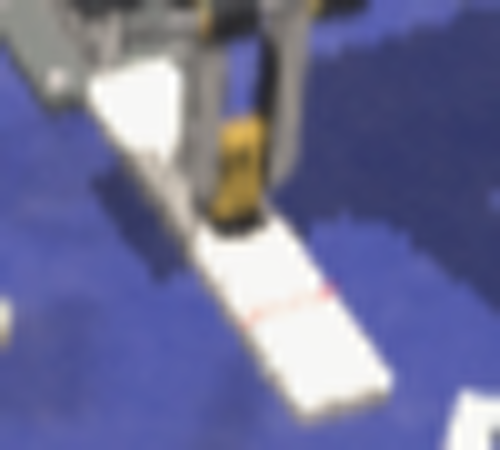

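The scene crop shows both fingers gripping the yellow slide (238,170), with the red line at (290,305). I'll pull it out along tool -x, then check.

{"fn": "move_arm", "kwargs": {
  "moves": [-6,-2,0,0,0,0,10,-13,-3,0,0,0,0,10,-20,-3,0,0,0,0,10,-27,-3,0,0,0,0,10,-34,-3,0,0,0,0,10,-41,-3,0,0,0,0,10,-48,-3,0,0,0,0,10,-54,-3,0,0,0,0,10,-54,-3,0,0,0,0,10,-54,-3,0,0,0,0,10]
}}

```text
time: 3.25
position: [425.0, -179.3, 33.0]
tool_rot: [-179.8, -0.3, -36.1]
wrist_force: [4.4, 4.5, 7.7]
opening: 0.232
grip_force: 30.0
```

```bash
python3 - <<'E'
from h import *
o=observe();print(o['position'],o['tool_rot'],o['opening']*94,o['grip_force'],o['wrist_force'])
d=np.array([.809,-.588]); print((o['position'][:2]-[420.2,-178.6])@d, (o['position'][:2]-[468.9,-212.1])@d)
f=grab_frame('scene')
cv2.imwrite('pics/c.png',cv2.resize(f['image'][125:170,285:335],None,fx=10,fy=10,interpolation=2))
E
```

```text
[ 424.98665415 -179.27746865   32.95647849] [-179.84266312   -0.27972725  -36.07148258] 21.804212126201303 30.002042055130005 [4.41257573 4.45744956 7.66765613]
4.270754774691282 -54.82554522530871
```

View pics/c.png

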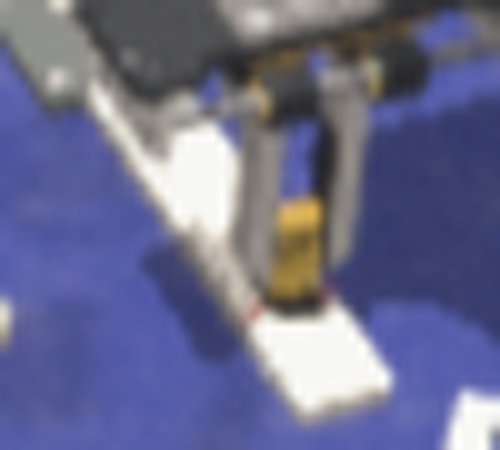

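The red tips are at (252,312) and (332,292), and the carriage front at (297,313) is only about 6 mm past the line. About 5 mm remains.

{"fn": "move_arm", "kwargs": {
  "moves": [-3,-1,0,0,0,0,10,-5,-1,0,0,0,0,10,-5,-1,0,0,0,0,10,-5,-1,0,0,0,0,10]
}}

```text
time: 3.63
position: [421.8, -176.8, 33.0]
tool_rot: [-179.9, -0.4, -36.0]
wrist_force: [3.4, 1.3, 7.5]
opening: 0.236
grip_force: 30.0
```

```bash
python3 - <<'E'
from h import *
o=observe();print(o['position'],o['wrist_force'])
d=np.array([.809,-.588]); print((o['position'][:2]-[420.2,-178.6])@d, (o['position'][:2]-[468.9,-212.1])@d)
E
```

```text
[ 421.81903073 -176.8466237    32.97610513] [3.3592042  1.3246848  7.51816294]
0.27881059285509713 -58.8174894071449
```

{"fn": "move_arm", "kwargs": {
  "moves": [0,0,0,0,0,0,44,0,0,0,0,0,0,44,0,0,0,0,0,0,44,0,0,-20,0,0,0,44,0,0,-60,0,0,0,44,0,0,-100,0,0,0,44,0,0,-140,0,0,0,44,0,0,-140,0,0,0,44,0,0,-140,0,0,0,44]
}}

```text
time: 4.38
position: [420.5, -176.5, 172.8]
tool_rot: [180.0, -0.3, -36.0]
wrist_force: [-0.5, -0.0, -0.8]
opening: 0.47
grip_force: 0.0
```

```bash
python3 - <<'E'
from h import *
o=observe();print(o['position'],o['wrist_force'],o['opening']*94)
f=grab_frame('scene'); t=grab_frame('top')
c=np.zeros((450,760,3),np.uint8);c[:,:500]=cv2.resize(f['image'][125:170,285:335],None,fx=10,fy=10,interpolation=2)
c[:,505:755]=cv2.resize(t['image'][165:210,325:350],None,fx=10,fy=10,interpolation=2)
cv2.imwrite('pics/d.png',c)
q=uvs(mask(f,(130,165,298,330),lambda H,S,V:(H>18)&(H<35)&(S>120)&(V>90))).mean(0); s0=cast(f,[308.11,142.11],42)[0,:2]; s1=cast(f,q,42)[0,:2]
print(q,s1,np.linalg.norm(s1-s0),s1-s0)
# where pointer on red line would put the scene pixel of the grip
plan([401.2,273.1,190],5.5)
E
```

```text
[ 420.47584871 -176.46194543  172.82110305] [-0.47171912 -0.03019216 -0.77635999] 44.14830393111997
[313.9047619  150.30952381] [ 419.98167071 -174.84272375] 55.078462124587894 [-44.30536483  32.72111914]
shift [-276.9 -352.4  -20.2] turn [ -0.    0.2 -41.5]
```

View pics/d.png

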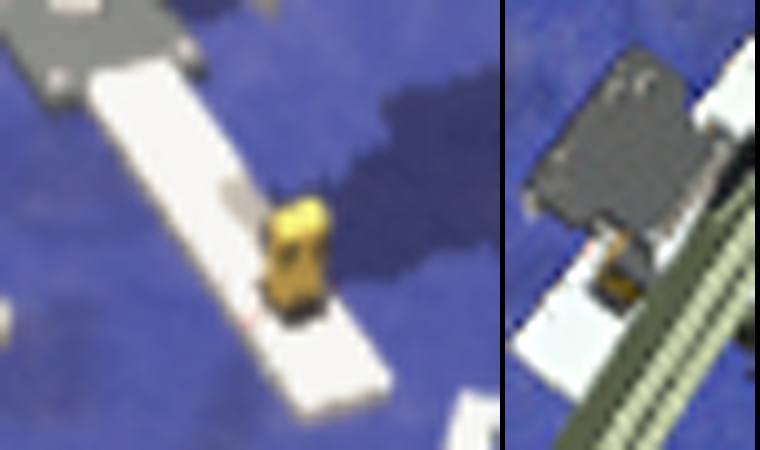

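```bash
python3 - <<'E'
from h import *
f0=dict(np.load('scene0.npz')); f1=grab_frame('scene')
g=lambda f:cv2.resize(f['image'],None,fx=8,fy=8,interpolation=cv2.INTER_CUBIC)
A,B=g(f0),g(f1)
for nm,(u0,v0,u1,v1) in dict(all=(303,135,314,151),low=(303,142,314,151),top=(303,135,314,144)).items():
  T=A[v0*8:v1*8,u0*8:u1*8]; S=B[v0*8:(v1+22)*8,(u0-2)*8:(u1+16)*8]
  r=cv2.matchTemplate(S,T,cv2.TM_CCOEFF_NORMED); _,mx,_,loc=cv2.minMaxLoc(r)
  du=np.array([loc[0]/8-2,loc[1]/8]); c=np.array([(u0+u1)/2,(v0+v1)/2])
  for z in(22,42): D=cast(f1,c+du,z)-cast(f1,c,z); print(nm,mx,du,z,D[0,:2],np.linalg.norm(D))
# height of the red mid and the pixel where the pointer would appear
m=cast(f1,[[313.7,154.7]],14); print("red mid scene",m)
d=np.array([.809,-.588])
for nm,f in(("0",f0),("1",f1)):
  q=uvs(mask(f,(130,165,298,330),lambda H,S,V:(S<256)&(V<75)&(H<60))); print(nm,len(q),q.mean(0) if len(q) else 0)
  y=uvs(mask(f,(130,165,298,330),lambda H,S,V:(H>15)&(H<35)&(S>110)&(V>70)))
  print("yellow box",len(y),y.min(0),y.max(0),y.mean(0))
E
```

```text
all 0.9078918099403381 [6.125 8.75 ] 22 [-47.60335357  35.40923449] 59.32868748230552
all 0.9078918099403381 [6.125 8.75 ] 42 [-46.84040361  34.84172249] 58.37781287731532
low 0.9737716317176819 [6.25 8.75] 22 [-47.42474796  34.45548854] 58.61985507956333
low 0.9737716317176819 [6.25 8.75] 42 [-46.66466055  33.90326245] 57.680341095540186
top 0.8891597390174866 [6.    8.875] 22 [-48.16215841  37.08166334] 60.78357721443286
top 0.8891597390174866 [6.    8.875] 42 [-47.39025235  36.48734694] 59.80938475499381
red mid scene [[ 421.54206323 -180.36339341   14.        ]]
0 3 [308. 147.]
yellow box 39 [306 137] [310 146] [308.1025641  141.76923077]
1 4 [315.  155.5]
yellow box 48 [312 145] [317 155] [314.14583333 149.91666667]
```

The displacement is about 58.5–59 mm by both the camera and the TCP, so the slide is on the line. Now the plate.

{"fn": "move_arm", "kwargs": {
  "moves": [-23,-30,-20,0,0,-5,44,-48,-61,-20,0,0,-10,44,-73,-92,-20,0,0,-15,40,-98,-124,-20,0,0,-20,40,-123,-156,-20,0,0,-25,40,-148,-188,-20,0,0,-30,40,-173,-220,-20,0,0,-35,40,-198,-252,-20,0,0,-40,40,-223,-284,-20,0,0,-41.5,40,-248,-316,-20,0,0,-41.5,40]
}}

```text
time: 5.37
position: [402.2, 227.3, 187.9]
tool_rot: [179.9, 0.3, 5.6]
wrist_force: [0.8, -0.1, -0.3]
opening: 0.427
grip_force: 0.0
```

```bash
python3 -c "
from h import *
plan([401.2,273.1,150],5.5)"
```

```text
shift [  3.7 -45.7  37.9] turn [0.1 0.3 0.1]
```

{"fn": "move_arm", "kwargs": {
  "moves": [2,-25,10,0,0,0,40,3.7,-45.7,25,0,0,0,40,3.7,-45.7,38,0,0,0,40,3.7,-45.7,38,0,0,0,40,3.7,-45.7,38,0,0,0,40]
}}

```text
time: 5.78
position: [401.5, 270.9, 149.7]
tool_rot: [179.9, 0.4, 5.5]
wrist_force: [-1.0, -0.2, 0.4]
opening: 0.425
grip_force: 0.0
```

```bash
python3 - <<'E'
from h import *
o=observe();print(o['position'],o['tool_rot'],o['opening']*94)
plan([401.2,273.1,82],5.5)
f=grab_frame('scene')
cv2.imwrite('pics/e.png',cv2.resize(f['image'][165:250,225:305],None,fx=7,fy=7,interpolation=2))
E
```

```text
[401.50571074 270.89271036 149.68495258] [179.86389963   0.36049094   5.5352604 ] 39.91190758608268
shift [ 0.3 -2.4 67.7] turn [0.1 0.4 0. ]
```

View pics/e.png

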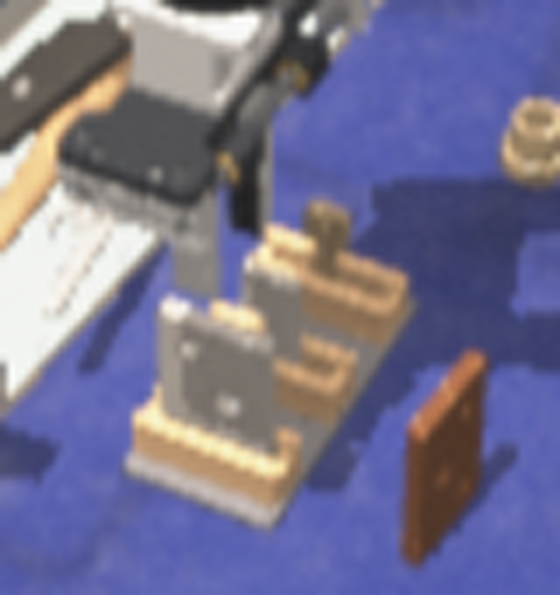

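The crop shows the fingers at (195,250) and (250,215), above the grey plate whose top edge is at (215,320). The gauge and blank are clear. I'll descend and close.

{"fn": "move_arm", "kwargs": {
  "moves": [0,-2,30,0,0,0,40,0,-2,55,0,0,0,40,0,-2,68,0,0,0,40,0,-2,68,0,0,0,40,0,-2,68,0,0,0,0,0,-2,68,0,0,0,0,0,-2,68,0,0,0,0,0,-2,68,0,0,0,0,0,-2,68,0,0,0,0,0,-2,68,0,0,0,0]
}}

```text
time: 6.67
position: [404.5, 274.1, 85.6]
tool_rot: [-180.0, -0.1, 5.5]
wrist_force: [-0.1, -0.6, 4.4]
opening: 0.106
grip_force: 30.0
```

{"fn": "move_arm", "kwargs": {
  "moves": [0,0,-8,0,0,0,0,0,0,-20,0,0,0,0,0,0,-35,0,0,0,0,0,0,-50,0,0,0,0,0,0,-65,0,0,0,0,0,0,-80,0,0,0,0,0,0,-100,0,0,0,0,0,0,-120,0,0,0,0,0,0,-140,0,0,0,0,0,0,-140,0,0,0,0]
}}

```text
time: 7.5
position: [405.5, 274.9, 228.3]
tool_rot: [-179.9, -0.4, 5.5]
wrist_force: [0.3, -0.4, -4.0]
opening: 0.104
grip_force: 30.0
```

```bash
python3 - <<'E'
from h import *
o=observe();print(o['position'],o['tool_rot'],o['opening']*94,o['wrist_force'])
plan([420.7,-178,222],53.9)
f=grab_frame('scene')
cv2.imwrite('pics/f.png',cv2.resize(f['image'][135:250,225:305],None,fx=5,fy=5,interpolation=2))
E
```

```text
[405.51155689 274.85993189 228.33733591] [-179.8642075    -0.38210755    5.51785297] 9.737813747006575 [ 0.2536057  -0.38144477 -3.9782243 ]
shift [-28.5 452.2   5.1] turn [  0.   -0.4 -48.4]
```

View pics/f.png

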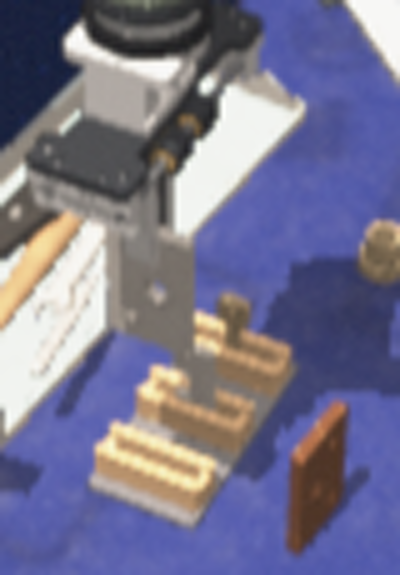

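The crop shows the plate lifted clear, upright between the fingers at (150,285). The gauge (205,370) and blank (235,315) are still in the rack. Now I'll carry it over.

{"fn": "move_arm", "kwargs": {
  "moves": [-1,15,0,0,0,-2,0,-2,40,0,0,0,-6,0,-4,68,0,0,0,-11,0,-6,96,0,0,0,-16,0,-8,124,0,0,0,-21,0,-10,152,0,0,0,-26,0,-11,180,0,0,0,-30,0,-13,206,0,0,0,-33,0,-14,224,0,0,0,-36,0,-14,230,0,0,0,-37,0]
}}

```text
time: 8.38
position: [409.9, 41.2, 222.0]
tool_rot: [-179.9, 0.2, 42.4]
wrist_force: [-0.1, -0.3, -4.5]
opening: 0.106
grip_force: 30.0
```

```bash
python3 -c "
from h import *
plan([420.7,-178,222],53.9)"
```

```text
shift [-1.40e+02  1.69e+02  1.00e-01] turn [ -0.2   0.2 -11.5]
```

{"fn": "move_arm", "kwargs": {
  "moves": [-10,12,0,0,0,-1,0,-28,34,0,0,0,-3,0,-48,58,0,0,0,-5,0,-68,82,0,0,0,-7,0,-88,106,0,0,0,-9,0,-108,130,0,0,0,-10,0,-125,151,0,0,0,-11.5,0,-136,165,0,0,0,-11.5,0,-140,169,0,0,0,-11.5,0,-140,169,0,0,0,-11.5,0]
}}

```text
time: 9.22
position: [421.4, -175.9, 222.4]
tool_rot: [-179.8, 0.0, 53.9]
wrist_force: [0.1, -0.2, -4.8]
opening: 0.104
grip_force: 30.0
```

{"fn": "move_arm", "kwargs": {
  "moves": [0,0,10,0,0,0,0,0,0,20,0,0,0,0,0,0,24,0,0,0,0,0,0,24,0,0,0,0,0,0,24,0,0,0,0,0,0,24,0,0,0,0]
}}

```text
time: 9.72
position: [422.9, -175.2, 200.6]
tool_rot: [180.0, -0.0, 54.1]
wrist_force: [0.6, 0.4, -5.3]
opening: 0.103
grip_force: 30.0
```

```bash
python3 - <<'E'
from h import *
o=observe();print(o['position'],o['tool_rot'],o['opening']*94,o['wrist_force'])
f=grab_frame('scene'); t=grab_frame('top'); np.savez('sf.npz',**f)
A=cv2.resize(f['image'][75:170,265:345],None,fx=5,fy=5,interpolation=2);B=cv2.resize(t['image'][140:210,320:390],None,fx=5,fy=5,interpolation=2)
c=np.zeros((475,760,3),np.uint8);c[:,:400]=A;c[:350,405:755]=B
cv2.imwrite('pics/g.png',c)
plan([420.7,-178,197.6],53.9)
P=pts(f); q=P[75:170,265:345].reshape(-1,3); o2=np.array([420.7,-178]); d=np.array([.807,-.591]); n=np.array([.591,.807])
al,ac=(q[:,:2]-o2)@d,(q[:,:2]-o2)@n; k=(abs(al)<14)&(abs(ac)<60)&(q[:,2]>105)&(q[:,2]<178)
print(k.sum(),"along",al[k].mean(),"across",np.percentile(ac[k],[2,98]),"z",np.percentile(q[k,2],[2,98]))
print("tilt fit al=a+b*ac+c*(z-170)",np.linalg.lstsq(np.c_[np.ones(k.sum()),ac[k],q[k,2]-170],al[k],rcond=None)[0])
E
```

```text
[ 422.8735377  -175.20645495  200.55961769] [ 1.79981206e+02 -5.20672299e-03  5.40553234e+01] 9.705287131795732 [ 0.63813529  0.36401147 -5.26188446]
shift [-3.3 -0.6  3.4] turn [ 0.1 -0.   0.1]
163 along -3.010182011058322 across [-27.44780808  33.34314296] z [123.6170952  175.69696266]
tilt fit al=a+b*ac+c*(z-170) [-3.0736034  -0.00604203 -0.00480896]
```

View pics/g.png

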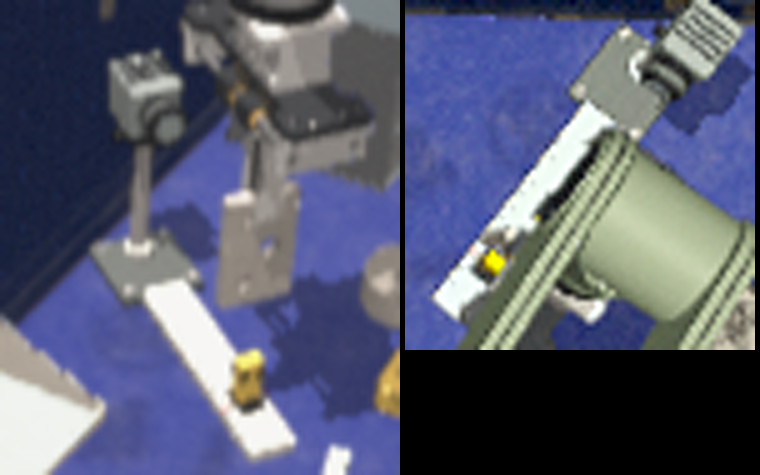

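The scene crop shows the plate upright and face-on in front of the lens, with its middle hole clear at (268,243) and the slide on the line at (247,380). The remaining corrections are about 3 mm.

{"fn": "move_arm", "kwargs": {
  "moves": [-1.5,-0.5,1.5,0,0,0,0,-3,-0.5,3,0,0,0,0,-3,-0.5,3,0,0,0,0,-3,-0.5,3,0,0,0,0,-3,-0.5,3,0,0,0,0,-3,-0.5,3,0,0,0,0,-3,-0.5,3,0,0,0,0,-3,-0.5,3,0,0,0,0,-3,-0.5,3,0,0,0,0,-3,-0.5,3,0,0,0,0]
}}

```text
time: 10.65
position: [420.5, -177.8, 197.5]
tool_rot: [180.0, -0.0, 54.0]
wrist_force: [0.4, 0.0, -4.3]
opening: 0.104
grip_force: 30.0
```

```bash
python3 - <<'E'
from h import *
o=observe();print(o['position'],o['tool_rot'],o['grip_force'])
print(env.sign_off())
E
```

```text
[ 420.52710337 -177.80413907  197.48818581] [ 1.79996188e+02 -5.30892795e-04  5.40020743e+01] 29.998221695423126
the job is handed in; nothing more can be done
None
```

I handed the job in at about 10.7 s with the slide let go on the red line (about 59–60 mm by my measurements) and the drilled plate held upright and face-on above it at lens height, middle hole clear; the other two parts were still in the rack and the oil can untouched, but `sign_off` returned no verdict.

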